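Re-dress the tabletop farm set: rotate three props between their marks

ROBOT

A 7-joint arm with a two-finger parallel gripper is mounted at the origin on the work surface. World frame = base frame: x ahead of the robot, y to its left, z up, the work surface at z = 0. Lengths are in m, angles in rad, forces in N, time in s.
With the tool pointing down it reaches from about 0.4 to 0.85 m from the base axis. Payload 10.4 kg.
Tool frame: the origin (TCP) lies at the very end of the fingers, on their centre line; the grasp point (between the pads) lies 19 mm behind it; x points along the fingers, z is the direction in which the jaws open and shut, and the axes are right-handed (so a half turn about x gives the same grasp; the last joint's range is limited). The gripper opens to 85 mm and grips with 20 to 120 N. Pads are 22 mm wide; open, the fingers measure 114 mm over their backs; the gripper's body (76 mm by 85 mm) begins 54 mm behind the grasp point. The pads swing forward as they close: fully open they stand 13 mm farther back than shut.
Start: joints at [1.179, 0.332, -0.065, 1.46, 0.022, 1.35, -0.088], TCP at [0.225, -0.583, 0.231] pointing down, gripper open.
Joint ranges: [-2.6, 2.6], [-0.5, 2.12], [-1.47, 1.34], [0.16, 2.42], [-1.27, 4.41], [0.06, 2.06], [-2.6, 2.6]. Speed limits (rad/s): [2.22, 2.22, 2.79, 2.79, 3.14, 3.14, 3.14].

INTERFACE

Orientations are given as a unit quaternion [x, y, z, w].
In Python, from workcell import telemetry, viewer, manip, spot_in, mark_of gives the robot as it stands. The module is installed in compiled form; this text tells all that it offers.
- The arm moves only by the shell command python3 -m crank 'ROWS' [FORCE]. ROWS is JSON, a list of rows, each a list of 3 entries, a list of its own where there are three numbers: the closure, from 0 (fully open) to 1 (shut), then the shift along the world's x, y, z in cm, then the turn, a rotation vector about the world's x, y, z in rad. A call has 1 to 12 rows; each row shifts and turns the commanded pose from where the row before left it; what a row does not reach is not made up. A row lasts 1/12 s, in which the tool goes at most 41.7 mm and 7.16 degrees, less where a joint would pass 70% of its speed; a pose out of reach is approached as far as the arm can. A call with a gripper value outside its range is refused whole. The fingers move at their own pace and stop on an object; FORCE is the grip in N (left out, the last holds). Time passes only in rows, so rows that do not move let the fingers close. It gives the time, the measured TCP pose, the force and the opening at its end, in the units of the state.
- telemetry.get_obs(): the state, without advancing time (a new reading comes with each control period).
- viewer.camera(name): name is "scene" or "side" or "wrist"; returns a dict with "frame" (400x640x3 uint8, red, green, blue), "intrinsics" (3x3 intrinsics, pixels), "cam_to_world" (4x4, takes a point from camera to world coordinates). Camera axes: x right, y up, looking along -z (the intrinsics and any distortion apply to the point x, -y, -z); pixel columns grow to the right and rows downward; lengths in m; the calibration is good to about 2 mm. A picture is of the moment at which its call begins. There is no depth.
- manip.hand_in(): hands the job in, once; it reports no verdict.
Trained networks look in a picture, given as the dict that the camera call returned (one of the last four; its "shot" number tells which), for a name from the list of things; names that differ only in an ending like _2 or _b are one class to them, and where a whole thing is asked for, a point or a joint stands for the part that bears it (a point fixed in the world has none). Each returns a list of dicts, best first, with "conf" (0 to 1); they miss things now and then, are a little off and sometimes report something else, mostly with a low value. They report only what shows in the picture. A call takes as long as a camera call. They do not tell look-alikes from the thing itself.
- spot_in(thing, picture): "location" ([x, y, z] in m, in the coordinates of the camera as it stood for that picture, good to about 4 mm: the middle of the surface that is visible of it).
- mark_of(thing, picture): "location" ([x, y, z] in m, in the coordinates of the camera as it stood for that picture, good to about 4 mm: a listed point, or the origin of a listed thing).
The state is a dict: "clock": time; "joint_pos": joint angles; "joint_velocities": joint speeds; "tau": joint torques, N m; "position": TCP position; "ee_rot": TCP orientation; "ft_force": force on the tool from outside, world axes, zero at the start; "torque": the same for the moment, N m; "grip_width": opening from 0.0 (shut) to 1.0 (fully open).
Only numpy, scipy, OpenCV 4.12 (cv2) and the standard library are available. Lean on these libraries where they do the work, as an engineer would, in place of code of your own. Each camera call takes 0.05 s, during which the arm holds its last target. There are 200 camera calls.

TASK

On this tabletop photo set the tub, the tractor and the cottage each stand on another's mark; put each on the disc of its own colour, using the empty grey disc as the free spot: first park the blue-lidded tub on the grey disc, then move the red tractor to the red disc, then the yellow-roofed cottage to the yellow disc, and last the tub to the blue disc. Stand each one upright in the middle of its disc (which way it faces does not matter), keep it upright on the way and set it down gently without dropping it. Do not shift or knock over the tree or the two cows, and leave everything released and at rest.

Things in the scene. Friction and masses are not known exactly. Their poses are not given: they have to be found in the camera images.
- tub_mid (a point): closed product tub: white with a green band and a flat blue lid, 60 mm high, 56 mm diameter with straight sides (the lid is flush with them), about 0.13 kg; this point is its centre, 30 mm above its underside; z is its axis (up), yaw is meaningless. At the start it stands on the red disc, up to about 8 mm off-centre
- tractor_mid (a point): model tractor, red with a grey-blue cab, red cab roof and black wheels with yellow hubs, 84 mm long, 40 mm wide over the wheels, 62 mm high, flat parallel sides for gripping across the width, about 0.14 kg; this point is its centre, 31 mm above its underside; x along its length towards the bonnet, y across its width, z up. At the start it stands on the yellow disc, up to about 8 mm off-centre
- cottage_mid (a point): model cottage with cream walls, a yellow gable roof and a small brick-red chimney, 56 mm long, 48 mm wide, walls 44 mm high, ridge 68 mm high, chimney top 72 mm, no overhang along the long sides so that it can be gripped by these two walls, about 0.12 kg; this point is its centre, 34 mm above its underside; x along the ridge, y across the width, z up. At the start it stands on the blue disc, up to about 8 mm off-centre
- mark_red: fixed flat card disc, red all over, 90 mm diameter, 4 mm thick, lying on the table; origin at the centre of its underside (table height), z up, its yaw means nothing. At the start the tub stands on it
- mark_yellow: fixed flat card disc, yellow all over, 90 mm diameter, 4 mm thick, lying on the table; origin at the centre of its underside (table height), z up, its yaw means nothing. At the start the tractor stands on it
- mark_blue: fixed flat card disc, blue all over, 90 mm diameter, 4 mm thick, lying on the table; origin at the centre of its underside (table height), z up, its yaw means nothing. At the start the cottage stands on it
- mark_grey: fixed flat card disc, plain grey all over, 90 mm diameter, 4 mm thick, lying on the table; origin at the centre of its underside (table height), z up, its yaw means nothing. At the start it is empty: the free spot
- tree: bystander: loose model tree, dark green round crown about 60 mm across on a brown trunk with a green foot, 110 mm high; origin at the centre of its underside, z up. It stands about as far from the discs as they do from each other (at least 150 mm between centres)
- cow_pied: bystander: small loose model cow, white with black patches, 46 mm long, 20 mm wide, 38 mm high, on a thin green base; origin at the centre of its underside, x towards its head, z up
- cow_brown: bystander: small loose model cow, brown with white patches, 46 mm long, 20 mm wide, 38 mm high, on a thin green base; origin at the centre of its underside, x towards its head, z up
Mind the look-alikes: they are no part of the job. What is meant by the mark_yellow is not green or turquoise, and is the larger of those in its own colour.

How it is judged:
By the outcome, as a careful person would: the job done as asked, in the order asked, and still so for the second after the job is handed in, with the robot touching nothing.
It also fails if it takes over 120 s, if anything falls off the work surface, if the arm or the gripper's body presses on something with over 40 N, if the wrist force passes 120 N, or if a joint passes its speed limit or range.

## Working session

There is one attempt and no reset: what is moved stays moved. The work goes in short steps, Python scripts to look and compute and a shell command to move; the robot and the scene stay as the last step left them, time stands still between calls to the robot, and variables do not carry over. Pictures are saved under pics/ and viewed, about 12 in all and at most 16, crops included, and the job is handed in when it is done.

```bash
mkdir -p pics
cat > h.py <<'E'
import numpy as np, cv2
from workcell import telemetry, viewer, manip, spot_in, mark_of
def w(p,l):
    T=np.array(p["cam_to_world"]); return (T@np.r_[l,1])[:3]
def snap(cam,name=None):
    p=viewer.camera(cam)
    if name: cv2.imwrite(f"pics/{name}.png",cv2.cvtColor(p["frame"],cv2.COLOR_RGB2BGR))
    return p
def px(p,X):
    T=np.array(p["cam_to_world"]); c=np.linalg.inv(T)@np.r_[X,1]
    q=np.array(p["intrinsics"])@np.array([c[0],-c[1],-c[2]]); return q[:2]/q[2]
def ray(p,u,v,z):
    T=np.array(p["cam_to_world"]); d=np.linalg.inv(np.array(p["intrinsics"]))@[u,v,1]
    d=T[:3,:3]@[d[0],-d[1],-d[2]]; o=T[:3,3]; return o+d*(z-o[2])/d[2]
E
python3 - <<'E'
from h import *
np.set_printoptions(precision=4,suppress=True)
o=telemetry.get_obs(); print(o)
for c in ("scene","side"):
    p=snap(c,c+"0"); print(c,p.keys(),np.array(p["cam_to_world"])[:3,3])
    for n in "tub_mid tractor_mid cottage_mid mark_red mark_yellow mark_blue mark_grey tree cow_pied cow_brown".split():
        for r in mark_of(n,p)[:3]: X=w(p,r["location"]);print(n,round(r["conf"],2),X,px(p,X))
E
```

```text
{'clock': 0.0, 'joint_pos': array([ 1.1794,  0.3329, -0.0647,  1.461 ,  0.0216,  1.3499, -0.0885]), 'joint_velocities': array([-0.0003, -0.0004,  0.001 , -0.0011,  0.0004, -0.0002, -0.0004]), 'tau': array([ -0.0003, -62.5447,   0.0486, -39.1609,   0.0161,   0.0099,
        -0.0001]), 'position': array([ 0.2252, -0.5826,  0.2305]), 'ee_rot': array([ 0.4001,  0.5837, -0.3996,  0.5828]), 'ft_force': array([-0.6   ,  0.0043, -0.0638]), 'torque': array([-0.0559, -0.0148, -0.036 ]), 'grip_width': 1.0020145191488283}
scene dict_keys(['frame', 'intrinsics', 'cam_to_world', 'shot']) [ 1.1658 -0.5424  0.7229]
tub_mid 0.76 [ 0.4918 -0.2642  0.0342] [216.5011 228.7579]
tractor_mid 0.95 [ 0.6519 -0.1234  0.035 ] [305.9682 234.7275]
cottage_mid 0.72 [0.437  0.0152 0.0042] [293.168  177.8616]
cottage_mid 0.62 [0.433  0.0115 0.041 ] [290.5206 167.3441]
mark_red 0.83 [ 0.4875 -0.2632 -0.0025] [218.5083 238.3043]
mark_red 0.51 [ 0.658   0.1056 -0.0001] [373.2781 202.1579]
mark_yellow 0.95 [ 0.7365 -0.2496  0.002 ] [287.6692 297.1655]
mark_yellow 0.85 [ 0.6454 -0.1225 -0.004 ] [304.9787 244.5548]
mark_
[... 564 characters left out ...]
ge_mid 0.83 [0.4316 0.0138 0.0423] [387.9026 238.2083]
mark_red 0.83 [ 0.4854 -0.2638  0.0004] [362.2283 172.5062]
mark_yellow 0.85 [ 0.6222 -0.3809 -0.0019] [317.3597 146.1864]
mark_yellow 0.77 [ 0.6497 -0.1253  0.0017] [297.973 202.029]
mark_yellow 0.65 [0.4725 0.2413 0.0042] [368.5435 342.7081]
mark_blue 0.8 [ 0.4321  0.012  -0.0021] [385.0672 250.4726]
mark_grey 0.97 [0.6596 0.1002 0.0015] [280.338  273.7656]
tree 0.9 [0.4743 0.2432 0.0031] [367.5482 343.8886]
tree 0.64 [0.4273 0.014  0.0008] [387.3874 250.5081]
cow_pied 0.84 [ 0.5718 -0.0103 -0.0001] [324.9777 238.3055]
cow_brown 0.59 [0.6434 0.2741 0.0023] [274.1178 352.6931]
cow_brown 0.43 [ 0.4311  0.012  -0.0022] [385.5039 250.5599]
```

View pics/scene0.png

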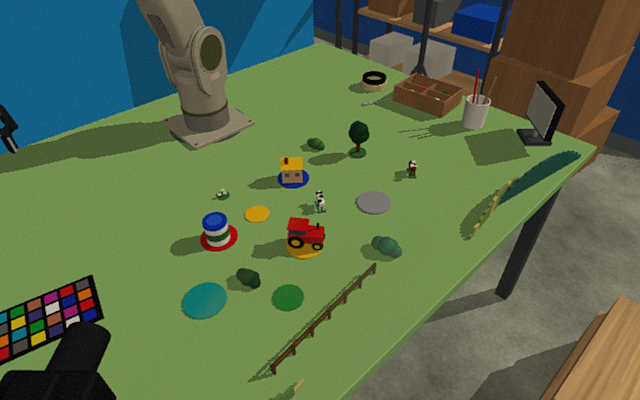

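View pics/side0.png

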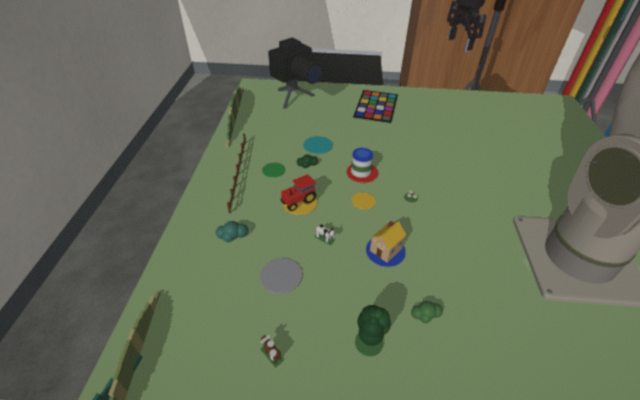

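The pictures show the tub on red (216,230 in scene), the tractor on yellow (305,238), the cottage on blue (292,172), grey empty (373,202), and a smaller yellow-orange decoy at (258,213). There are also a green decoy at (288,297) and a turquoise one at (204,300). Next I fit the disc circles for precise centres.

```bash
cat > fit.py <<'E'
from h import *
from scipy.optimize import least_squares
from scipy.spatial.transform import Rotation as R
np.set_printoptions(precision=4,suppress=True)
D=dict(red=(.486,-.263),yellow=(.648,-.124),blue=(.433,.013),grey=(.6597,.103))
def mask(n,f):
    h,s,v=cv2.split(cv2.cvtColor(f,cv2.COLOR_RGB2HSV))
    if n=="red": return ((h<8)|(h>172))&(s>150)&(v>50)
    if n=="yellow": return (h>15)&(h<28)&(s>150)&(v>60)
    if n=="blue": return (h>110)&(h<130)&(s>150)&(v>40)
    return (s<40)&(v>60)&(v<220)
def disc(p,n):
    f=p["frame"]; m=mask(n,f); X0=np.array(D[n]); 
    # outer edge: walk inward along table radii until mask
    pts=[]
    for a in np.arange(0,2*np.pi,.05):
        d=np.array([np.cos(a),np.sin(a)])
        rr=np.arange(.058,.03,-.0003); ok=[]
        for r in rr:
            u,v=px(p,np.r_[X0+r*d,.004]); ok.append(bool(m[int(round(v)),int(round(u))]))
        ok=np.array(ok)
        if ok[:5].any(): continue
        i=np.argmax(ok)
        if ok[i] and ok[i:i+15].all(): pts.append(X0+rr[i]*d)
    pts=np.array(pts)
    if len(pts)<10: return None,len(pts),0
    s=least_squares(lambda q:np.hypot(*(pts-q[:2]).T)-q[2],[*X0,.045],loss="soft_l1",f_scale=.001)
    return s.x,len(pts),np.sqrt(2*s.cost/len(pts))
if __name__=="__main__":
    for c in ("scene","side"):
        p=snap(c)
        for n in D: print(c,n,*disc(p,n))
    print(R.from_quat(telemetry.get_obs()["ee_rot"]).as_matrix())
    print(np.array(viewer.camera("wrist")["cam_to_world"]))
E
python3 fit.py
```

```text
scene red [ 0.4892 -0.2628  0.0444] 91 0.0008345702945855584
scene yellow [ 0.649  -0.127   0.0445] 61 0.00132775978835633
scene blue [0.4357 0.0155 0.0441] 87 0.00077217987702218
scene grey [0.6599 0.104  0.0445] 126 0.0008334935448401922
side red [ 0.4866 -0.2627  0.0436] 92 0.0009116263204459527
side yellow [ 0.6459 -0.1248  0.0434] 75 0.0009848145712905427
side blue [0.4329 0.0167 0.0427] 74 0.000660685580957216
side grey [0.6582 0.1046 0.0455] 126 0.0007363933200209849
[[ 0.      0.9328  0.3605]
 [-0.      0.3605 -0.9328]
 [-1.      0.      0.0001]]
[[ 0.361   0.8932  0.2679  0.2935]
 [-0.9326  0.3455  0.1047 -0.5567]
 [ 0.0009 -0.2876  0.9577  0.3747]
 [ 0.      0.      0.      1.    ]]
```

```bash
python3 -m crank '[[0,[2.2,2.65,0],[0,0,0]],[0,[2.2,2.65,0],[0,0,0]],[0,[2.2,2.65,0],[0,0,0]],[0,[2.2,2.65,0],[0,0,0]],[0,[2.2,2.65,0],[0,0,0]],[0,[2.2,2.65,0],[0,0,0]],[0,[2.2,2.65,0],[0,0,0]],[0,[2.2,2.65,0],[0,0,0]],[0,[2.2,2.65,0],[0,0,0]],[0,[2.2,2.65,0],[0,0,0]],[0,[2.2,2.65,0],[0,0,0]],[0,[2.2,2.65,0],[0,0,0]]]' 30
```

```text
clock: 2.25
position: [0.4902, -0.2636, 0.2316]
ee_rot: [0.4, 0.583, -0.4, 0.583]
ft_force: [-0.1, -1.0, 0.4]
grip_width: 0.997
```

Run:
```python
from h import *
for i in range(2):
    p=snap("wrist","w1")
    for f in (mark_of,spot_in):
        for r in f("tub_mid",p)[:2]: X=w(p,r["location"]);print(f.__name__,r["conf"],X,px(p,X))
from fit import *
print(disc(p,"red"))
```

```text
call 0.71 [ 0.48785903 -0.26600773  0.03562676] [318.00679788 179.9682035 ]
call 0.8 [ 0.49542272 -0.26625551  0.06371411] [320.77080379 179.37698074]
call 0.84 [ 0.4892332  -0.26816656  0.03615842] [321.14241456 180.934633  ]
call 0.73 [ 0.49396587 -0.26661387  0.06567216] [321.77658488 182.45561059]
call 0.28 [ 0.57219281 -0.01082182  0.02953891] [124.82175597  21.81145962]
(array([ 0.4879, -0.2622,  0.0443]), 88, np.float64(0.00040094951587057293))
```

View pics/w1.png

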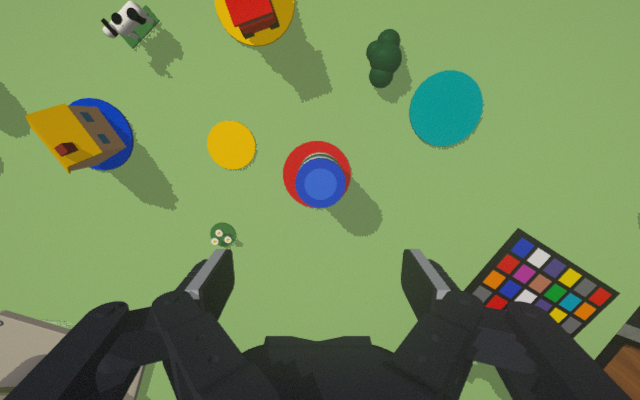

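The wrist view shows the tub's blue lid at (320,184) on the red disc (317,173), straight ahead of the open jaws. I measure the lid circle exactly, from all three cameras.

```bash
cat > lid.py <<'E'
from fit import *
def lid(p,X0,z=.064):
    m=mask("blue",p["frame"]).astype(np.uint8)
    u0=px(p,np.r_[X0,z]); best=None
    cs,_=cv2.findContours(m,cv2.RETR_EXTERNAL,cv2.CHAIN_APPROX_NONE)
    c=[c for c in cs if cv2.pointPolygonTest(c,tuple(map(float,u0)),False)>=0]
    if not c: return None
    P=np.array([ray(p,*q[0],z)[:2] for q in c[0]])
    s=least_squares(lambda q:np.hypot(*(P-q[:2]).T)-q[2],[*X0,.028],loss="soft_l1",f_scale=.001)
    return s.x,len(P)
E
python3 - <<'E'
from lid import *
p=snap("wrist"); print(lid(p,np.array([.489,-.266])))
E
```

```text
(array([ 0.4921, -0.2653,  0.0273]), 138)
```

```bash
python3 -m crank '[[0,[0.2,-0.2,-2.5],[0,0,0]],[0,[0,0,-3],[0,0,0]],[0,[0,0,-3],[0,0,0]],[0,[0,0,-3],[0,0,0]],[0,[0,0,-3],[0,0,0]],[0,[0,0,-2.5],[0,0,0]],[0,[0,0,-2],[0,0,0]],[0,[0,0,-1.5],[0,0,0]],[0,[0,0,-0.9],[0,0,0]],[0,[0,0,0],[0,0,0]]]' 30; python3 -m crank '[[1,[0,0,0],[0,0,0]],[1,[0,0,0],[0,0,0]],[1,[0,0,0],[0,0,0]],[1,[0,0,0],[0,0,0]],[1,[0,0,0],[0,0,0]],[1,[0,0,0],[0,0,0]],[1,[0,0,0],[0,0,0]],[1,[0,0,0],[0,0,0]],[1,[0,0,0],[0,0,0]]]' 30
```

```text
clock: 3.43
position: [0.4897, -0.2675, 0.0156]
ee_rot: [0.4, 0.584, -0.401, 0.582]
ft_force: [-0.3, -0.1, -0.9]
grip_width: 1.004
clock: 4.18
position: [0.4921, -0.2676, 0.0188]
ee_rot: [0.4, 0.582, -0.4, 0.584]
ft_force: [-1.9, -0.2, 7.3]
grip_width: 0.648
```

```bash
python3 -m crank '[[1,[0,0,0.6],[0,0,0]],[1,[0,0,1.4],[0,0,0]],[1,[0,0,2],[0,0,0]],[1,[0,0,2],[0,0,0]],[1,[0,0,2],[0,0,0]],[1,[0,0,1.3],[0,0,0]],[1,[0,0,0.7],[0,0,0]],[1,[0.5,1,0],[0,0,0]],[1,[0.8,2,0],[0,0,0]],[1,[1.2,2.5,0],[0,0,0]],[1,[1.2,2.5,0],[0,0,0]],[1,[1.2,2.5,0],[0,0,0]]]' 30; python3 -m crank '[[1,[1.2,2.6,0],[0,0,0]],[1,[1.2,2.6,0],[0,0,0]],[1,[1.2,2.6,0],[0,0,0]],[1,[1.2,2.6,0],[0,0,0]],[1,[1.2,2.6,0],[0,0,0]],[1,[1.2,2.6,0],[0,0,0]],[1,[1.2,2.6,0],[0,0,0]],[1,[1.2,2.6,0],[0,0,0]],[1,[1,2.5,0],[0,0,0]],[1,[0.8,2.1,0],[0,0,0]],[1,[0.5,1.1,0],[0,0,0]],[1,[0,0,0],[0,0,0]]]'
python3 - <<'E'
from fit import *
o=telemetry.get_obs();print(o["position"],o["grip_width"],o["ft_force"])
for c in ("scene","side","wrist"):
    p=snap(c,c+"1")
    for r in mark_of("tub_mid",p)[:1]: print(c,r["conf"],w(p,r["location"]))
    for n in ("red","grey"): print(n,*disc(p,n))
E
```

```text
clock: 5.18
position: [0.5404, -0.1598, 0.1163]
ee_rot: [0.4, 0.584, -0.4, 0.583]
ft_force: [0.9, -1.1, -1.2]
grip_width: 0.646
clock: 6.18
position: [0.6588, 0.1075, 0.1162]
ee_rot: [0.399, 0.585, -0.398, 0.583]
ft_force: [-0.7, 0.0, -1.0]
grip_width: 0.647
[0.6588 0.1075 0.1162] 0.6472144047037746 [-0.7099  0.0446 -0.9692]
scene 0.89 [0.6583 0.1071 0.132 ]
red [ 0.4887 -0.2625  0.0447] 125 0.0008314178649960296
grey [0.66   0.1038 0.0445] 126 0.0008430271240865759
side 0.71 [0.6554 0.1025 0.1324]
red [ 0.4868 -0.2629  0.0432] 126 0.0009020728816929698
grey [0.6582 0.1048 0.0454] 115 0.0007142245776721788Traceback (most recent call last):
  File "<stdin>", line 6, in <module>
  File "fit.py", line 20, in disc
    u,v=px(p,np.r_[X0+r*d,.004]); ok.append(bool(m[int(round(v)),int(round(u))]))
                                                 ~^^^^^^^^^^^^^^^^^^^^^^^^^^^^^
IndexError: index 400 is out of bounds for axis 0 with size 400
```

```bash
python3 -m crank '[[1,[0,0,-1],[0,0,0]],[1,[0,0,-2],[0,0,0]],[1,[0,0,-2],[0,0,0]],[1,[0,0,-2],[0,0,0]],[1,[0,0,-1.2],[0,0,0]],[1,[0,0,-0.7],[0,0,0]],[1,[0,0,-0.4],[0,0,0]],[1,[0,0,-0.3],[0,0,0]],[1,[0,0,-0.1],[0,0,0]],[1,[0,0,-0.1],[0,0,0]],[1,[0,0,-0.1],[0,0,0]],[1,[0,0,0],[0,0,0]]]' ; python3 -m crank '[[1,[0,0,-0.1],[0,0,0]],[1,[0,0,0],[0,0,0]],[1,[0,0,0],[0,0,0]]]'
```

```text
clock: 7.48
position: [0.6598, 0.1031, 0.0189]
ee_rot: [0.4, 0.583, -0.4, 0.584]
ft_force: [0.3, 0.4, -0.3]
grip_width: 0.651
clock: 7.73
position: [0.6598, 0.1031, 0.0188]
ee_rot: [0.4, 0.583, -0.4, 0.584]
ft_force: [-3.8, -0.3, 8.2]
grip_width: 0.651
```

```bash
python3 -m crank '[[0.3,[0,0,0],[0,0,0]],[0.2,[0,0,0],[0,0,0]],[0,[0,0,0],[0,0,0]],[0,[0,0,0],[0,0,0]],[0,[0,0,0],[0,0,0]],[0,[0,0,0],[0,0,0]],[0,[0,0,1],[0,0,0]],[0,[0,0,2],[0,0,0]],[0,[0,0,2.5],[0,0,0]],[0,[0,0,2.5],[0,0,0]],[0,[0,0,2.5],[0,0,0]],[0,[0,0,2.5],[0,0,0]]]'; python3 -m crank '[[0,[0,0,3],[0,0,0]],[0,[0,0,3],[0,0,0]],[0,[0,0,3],[0,0,0]],[0,[-0.1,-2.5,0],[0,0,0]],[0,[-0.1,-3,0],[0,0,0]],[0,[-0.1,-3,0],[0,0,0]],[0,[-0.1,-3,0],[0,0,0]],[0,[-0.1,-3,0],[0,0,0]],[0,[-0.1,-3,0],[0,0,0]],[0,[-0.2,-3,0],[0,0,0]],[0,[-0.2,-2.3,0],[0,0,0]],[0,[0,0,0],[0,0,0]]]'
python3 - <<'E'
from lid import *
for c in ("scene","side"):
    p=snap(c,c+"2"); print(c,[(r["conf"],w(p,r["location"])) for r in mark_of("tub_mid",p)[:1]],lid(p,np.array([.659,.104])))
p=snap("wrist","w2"); 
for n in ("tractor_mid","mark_yellow"): print(n,[(r["conf"],w(p,r["location"])) for r in mark_of(n,p)[:2]])
print(disc(p,"yellow"))
E
```

```text
clock: 8.73
position: [0.6593, 0.1031, 0.1495]
ee_rot: [0.4, 0.583, -0.4, 0.583]
ft_force: [-0.0, -0.0, -0.2]
grip_width: 1.0
clock: 9.73
position: [0.6484, -0.1322, 0.2379]
ee_rot: [0.401, 0.581, -0.403, 0.582]
ft_force: [0.2, -1.0, 0.1]
grip_width: 1.001
scene [(0.93, array([0.6609, 0.1023, 0.0361]))] (array([0.6631, 0.0995, 0.0283]), 53)
side [(0.69, array([0.6587, 0.1024, 0.0365]))] (array([0.6591, 0.1042, 0.0268]), 68)
tractor_mid [(0.83, array([ 0.6468, -0.1192,  0.0329])), (0.61, array([0.658 , 0.0999, 0.0374]))]
mark_yellow [(0.88, array([ 0.4834, -0.1463,  0.0009])), (0.7, array([ 0.6492, -0.1212,  0.0011]))]
(array([ 0.6468, -0.1252,  0.0446]), 78, np.float64(0.00042151610727942664))
```

View pics/w2.png

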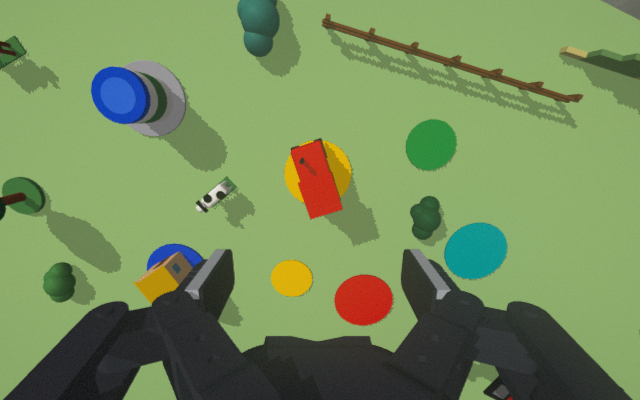

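The tub stands on the grey disc. The tractor lies at (318,180), its length running roughly image-vertical. A zoomed crop will give the exact axis.

Run:
```python
import cv2
f=cv2.imread("pics/w2.png"); cv2.imwrite("pics/w2c.png",cv2.resize(f[120:240,265:385],None,fx=5,fy=5,interpolation=cv2.INTER_CUBIC))
```

```text
(no output)
```

View pics/w2c.png

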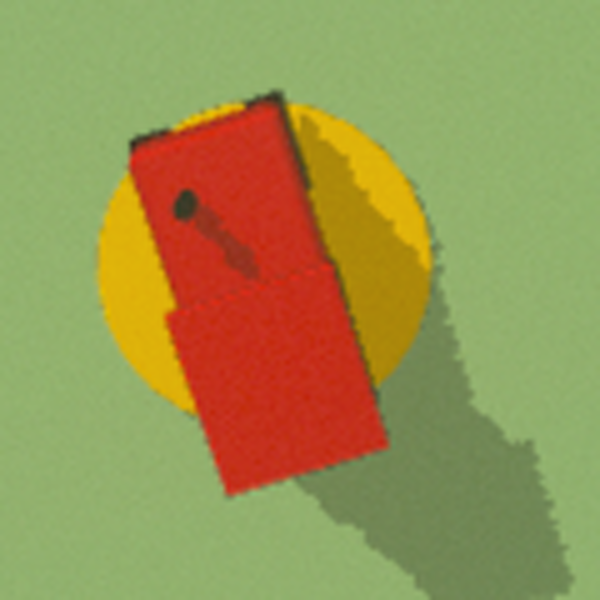

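Run:
```python
from lid import *
p=snap("wrist")
c=lambda x,y:(265+(x+.5)/5-.5,120+(y+.5)/5-.5)
A=[ray(p,*c(*q),.066)[:2] for q in ((166,315),(333,262),(388,445),(228,496))]
A=np.array(A);print(A)
for i,j in((0,3),(1,2),(0,1),(3,2)): d=A[j]-A[i];print(np.hypot(*d),np.degrees(np.arctan2(d[1],d[0])))
for z in (.03,.045): print([ray(p,*c(*q),z)[:2] for q in ((132,145),(282,95))])
print((A[0]+A[1])/2,(A[2]+A[3])/2, telemetry.get_obs()["position"])
```

```text
[[ 0.6411 -0.1035]
 [ 0.666  -0.1341]
 [ 0.6308 -0.1622]
 [ 0.6055 -0.1321]]
0.04563548345567315 -141.25775270042072
0.045098023394377844 -141.47596402494185
0.03946604709836 -50.81694698749308
0.03930213137036013 -50.03101761133055
[array([ 0.6692, -0.082 ]), array([ 0.6935, -0.1116])]
[array([ 0.6712, -0.0826]), array([ 0.6945, -0.111 ])]
[ 0.6536 -0.1188] [ 0.6181 -0.1471] [ 0.6495 -0.1237  0.2375]
```

```bash
python3 -m crank '[[0,[0,0.1,-2],[0,0,0.104]],[0,[0,0,-3],[0,0,0.104]],[0,[0,0,-3],[0,0,0.104]],[0,[0,0,-3],[0,0,0]],[0,[0,0,-3],[0,0,0]],[0,[0,0,-3],[0,0,0]],[0,[0,0,-2.3],[0,0,0]],[0,[0,0,-1.7],[0,0,0]],[0,[0,0,-1],[0,0,0]],[0,[0,0,0],[0,0,0]]]' 30; python3 -m crank '[[1,[0,0,0],[0,0,0]],[1,[0,0,0],[0,0,0]],[1,[0,0,0],[0,0,0]],[1,[0,0,0],[0,0,0]],[1,[0,0,0],[0,0,0]],[1,[0,0,0],[0,0,0]],[1,[0,0,0],[0,0,0]],[1,[0,0,0],[0,0,0]],[1,[0,0,0],[0,0,0]],[1,[0,0,0],[0,0,0]]]' 30; python3 -c "
from fit import *
print(R.from_quat(telemetry.get_obs()['ee_rot']).as_matrix())"
```

```text
clock: 10.97
position: [0.648, -0.1233, 0.015]
ee_rot: [0.304, 0.64, -0.304, 0.637]
ft_force: [-0.0, 0.3, -0.4]
grip_width: 1.002
clock: 11.8
position: [0.6502, -0.124, 0.0188]
ee_rot: [0.305, 0.638, -0.304, 0.639]
ft_force: [-0.9, 1.2, 6.4]
grip_width: 0.46
[[ 0.002   0.7771  0.6294]
 [-0.0004  0.6294 -0.7771]
 [-1.      0.0014  0.0016]]
```

```bash
python3 -m crank '[[1,[0,0,0.6],[0,0,0]],[1,[0,0,1.4],[0,0,0]],[1,[0,0,2],[0,0,0]],[1,[0,0,2],[0,0,0]],[1,[0,0,2],[0,0,0]],[1,[0,0,1.3],[0,0,0]],[1,[0,0,0.7],[0,0,0]],[1,[-0.8,-0.7,0],[0,0,0]],[1,[-1.6,-1.4,0],[0,0,0]],[1,[-2,-1.7,0],[0,0,0]],[1,[-2,-1.7,0],[0,0,0]],[1,[-2,-1.7,0],[0,0,0]]]' 30; python3 -m crank '[[1,[-2,-1.7,0],[0,0,0]],[1,[-2,-1.7,0],[0,0,0]],[1,[-1.8,-1.7,0],[0,0,0]],[1,[-1.2,-1.1,0],[0,0,0]],[1,[-0.7,-0.6,0],[0,0,0]],[1,[0,0,0],[0,0,0]]]'
python3 - <<'E'
from fit import *
o=telemetry.get_obs();print(o["position"],o["grip_width"],o["ft_force"])
for c in ("scene","side"):
    p=snap(c,c+"3")
    for r in mark_of("tractor_mid",p)[:1]: print(c,r["conf"],w(p,r["location"]))
    print("yellow",*disc(p,"yellow"))
E
```

```text
clock: 12.8
position: [0.5629, -0.1971, 0.1158]
ee_rot: [0.304, 0.639, -0.305, 0.637]
ft_force: [0.3, -0.2, -1.7]
grip_width: 0.461
clock: 13.3
position: [0.4859, -0.2659, 0.1165]
ee_rot: [0.305, 0.638, -0.306, 0.637]
ft_force: [0.5, -0.6, -1.0]
grip_width: 0.461
[ 0.4859 -0.2659  0.1165] 0.4610319211325854 [ 0.4927 -0.5608 -1.0454]
scene 0.95 [ 0.4903 -0.2652  0.1352]
yellow [ 0.6479 -0.1256  0.0457] 126 0.0007790592922799766
side 0.7 [ 0.4971 -0.2655  0.1352]
yellow [ 0.6459 -0.1256  0.0439] 126 0.0007976153938690144
```

```bash
python3 -m crank '[[1,[-0.1,0.1,-1],[0,0,0]],[1,[0,0,-2],[0,0,0]],[1,[0,0,-2],[0,0,0]],[1,[0,0,-2],[0,0,0]],[1,[0,0,-1.2],[0,0,0]],[1,[0,0,-0.7],[0,0,0]],[1,[0,0,-0.4],[0,0,0]],[1,[0,0,-0.3],[0,0,0]],[1,[0,0,-0.1],[0,0,0]],[1,[0,0,-0.1],[0,0,0]],[1,[0,0,-0.1],[0,0,0]],[1,[0,0,0],[0,0,0]]]' ; python3 -m crank '[[1,[0,0,-0.1],[0,0,0]],[1,[0,0,0],[0,0,0]],[1,[0,0,0],[0,0,0]]]'
```

```text
clock: 14.5
position: [0.4877, -0.2632, 0.0188]
ee_rot: [0.304, 0.638, -0.304, 0.639]
ft_force: [-0.5, -1.2, -0.5]
grip_width: 0.461
clock: 14.75
position: [0.4877, -0.2632, 0.0187]
ee_rot: [0.304, 0.638, -0.305, 0.639]
ft_force: [-4.4, 3.1, 11.3]
grip_width: 0.462
```

```bash
python3 -m crank '[[0.5,[0,0,0],[0,0,0]],[0.4,[0,0,0],[0,0,0]],[0,[0,0,0],[0,0,0]],[0,[0,0,0],[0,0,0]],[0,[0,0,0],[0,0,0]],[0,[0,0,0],[0,0,0]],[0,[0,0,1],[0,0,0]],[0,[0,0,2],[0,0,0]],[0,[0,0,2.5],[0,0,0]],[0,[0,0,2.5],[0,0,0]],[0,[0,0,2.5],[0,0,0]],[0,[0,0,2.5],[0,0,0]]]'; python3 -m crank '[[0,[0,0,3],[0,0,0]],[0,[0,0,3],[0,0,0]],[0,[0,0,3],[0,0,0]],[0,[0,0,0],[0,0,0]]]';  python3 - <<'E'
from lid import *
p=snap("wrist","w3"); print([(r["conf"],w(p,r["location"])) for r in mark_of("tractor_mid",p)[:1]])
X=px(p,[.488,-.263,.004]);print(X)
f=cv2.imread("pics/w3.png");u,v=map(int,X);u0=max(u-60,0);v0=max(v-60,0);print(u0,v0)
cv2.imwrite("pics/w3c.png",cv2.resize(f[v0:v0+120,u0:u0+120],None,fx=5,fy=5,interpolation=cv2.INTER_CUBIC))
E
python3 -m crank '[[0,[-0.4,2.3,0],[0,0,0]],[0,[-0.4,2.3,0],[0,0,0]],[0,[-0.4,2.3,0],[0,0,0]],[0,[-0.4,2.3,0],[0,0,0]],[0,[-0.4,2.3,0],[0,0,0]],[0,[-0.4,2.3,0],[0,0,0]],[0,[-0.4,2.3,0],[0,0,0]],[0,[-0.5,2.3,0],[0,0,0]],[0,[-0.5,2.3,0],[0,0,0]],[0,[-0.5,2.3,0],[0,0,0]],[0,[-0.5,2.3,0],[0,0,0]],[0,[-0.5,2.3,0],[0,0,0]]]'
python3 - <<'E'
from lid import *
viewer.camera("wrist")
p=snap("wrist","w4"); print(telemetry.get_obs()["position"])
for n in ("tractor_mid","cottage_mid"): print(n,[(r["conf"],w(p,r["location"])) for r in mark_of(n,p)[:2]])
X=px(p,[.4335,.014,.004]);print(X)
f=cv2.imread("pics/w4.png");u,v=map(int,X);u0=max(u-60,0);v0=max(v-60,0);print(u0,v0)
cv2.imwrite("pics/w4c.png",cv2.resize(f[v0:v0+120,u0:u0+120],None,fx=5,fy=5,interpolation=cv2.INTER_CUBIC))
try: print(disc(p,"blue"))
except Exception as e: print(e)
E
```

```text
clock: 15.75
position: [0.4873, -0.2628, 0.1494]
ee_rot: [0.304, 0.638, -0.304, 0.638]
ft_force: [1.0, -0.3, -0.0]
grip_width: 0.997
clock: 16.08
position: [0.4896, -0.2637, 0.2445]
ee_rot: [0.304, 0.635, -0.305, 0.642]
ft_force: [-0.6, 0.0, 0.7]
grip_width: 0.998
[(0.87, array([ 0.4882, -0.2607,  0.0335]))]
[314.3649 171.6953]
254 111
clock: 17.18
position: [0.4332, 0.014, 0.2363]
ee_rot: [0.304, 0.639, -0.305, 0.638]
ft_force: [0.5, 0.7, 1.5]
grip_width: 1.0
[0.4331 0.0165 0.2367]
tractor_mid [(0.58, array([ 0.4897, -0.2608,  0.0358]))]
cottage_mid [(0.83, array([0.4301, 0.0124, 0.0369])), (0.25, array([ 0.6472, -0.1219, -0.0015]))]
[320.5465 173.1558]
260 113
(array([0.4335, 0.0163, 0.044 ]), 89, np.float64(0.00038170822778305243))
```

View pics/w3c.png

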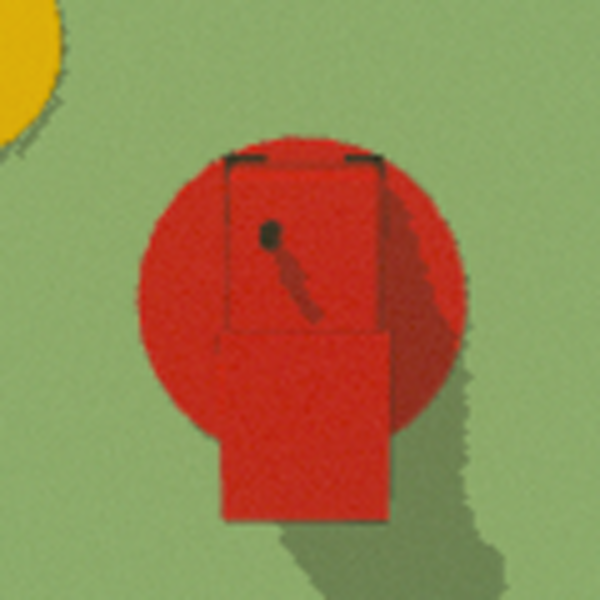

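View pics/w4c.png

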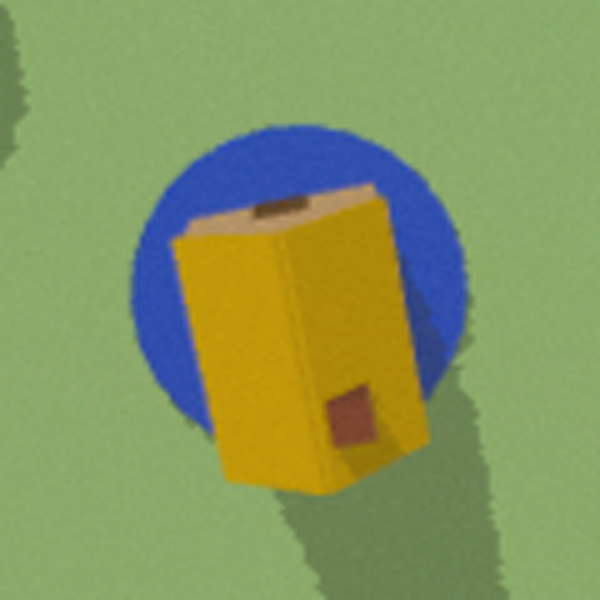

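Run:
```python
from lid import *
p=snap("wrist"); c=lambda q,o:(o[0]+(q[0]+.5)/5-.5,o[1]+(q[1]+.5)/5-.5)
o=(260,113)
A=np.array([ray(p,*c(q,o),.048)[:2] for q in ((175,238),(387,200),(428,443),(228,482))])
print(A,A.mean(0))
for i,j in((0,3),(1,2),(0,1),(3,2)): d=A[j]-A[i];print(np.hypot(*d),np.degrees(np.arctan2(d[1],d[0])))
B=np.array([ray(p,*c(q,o),.072)[:2] for q in ((275,235),(325,494))]);d=B[1]-B[0];print("ridge",B.mean(0),np.hypot(*d),np.degrees(np.arctan2(d[1],d[0])))
W=[ray(p,*c(q,o),.004)[:2] for q in ((190,218),(373,184))];print("base",W)
sh=np.array([.0532,-.276]);o=(254,111)
for z in(.02,.03): print("front",np.mean([ray(p,*c(q,o),z)[:2] for q in ((226,157),(383,157))],0)+sh)
print("roof",[ray(p,*c(q,o),.066)[:2]+sh for q in ((219,330),(390,330),(388,521),(222,521))])
```

```text
[[ 0.4342  0.0471]
 [ 0.472   0.0145]
 [ 0.4335 -0.0312]
 [ 0.395   0.0003]] [0.4337 0.0077]
0.060986509983090895 -129.92801105407707
0.059730126796746455 -130.161669001161
0.049949763854299965 -40.757349074390326
0.049703814058013066 -39.31255107469038
ridge [0.433  0.0086] 0.06013139524261478 -130.13671555438015
base [array([0.4333, 0.0457]), array([0.4704, 0.0141])]
front [ 0.516  -0.2352]
front [ 0.5168 -0.2347]
roof [array([ 0.4779, -0.242 ]), array([ 0.502 , -0.2717]), array([ 0.4669, -0.3004]), array([ 0.4425, -0.2704])]
```

```bash
python3 -m crank '[[0,[0,-0.5,-2],[0,0,0.096]],[0,[0,0,-3],[0,0,0.096]],[0,[0,0,-3],[0,0,0]],[0,[0,0,-3],[0,0,0]],[0,[0,0,-3],[0,0,0]],[0,[0,0,-3],[0,0,0]],[0,[0,0,-2.3],[0,0,0]],[0,[0,0,-1.7],[0,0,0]],[0,[0,0,-1],[0,0,0]],[0,[0,0,0],[0,0,0]]]' 30; python3 -m crank '[[1,[0,0,0],[0,0,0]],[1,[0,0,0],[0,0,0]],[1,[0,0,0],[0,0,0]],[1,[0,0,0],[0,0,0]],[1,[0,0,0],[0,0,0]],[1,[0,0,0],[0,0,0]],[1,[0,0,0],[0,0,0]],[1,[0,0,0],[0,0,0]],[1,[0,0,0],[0,0,0]],[1,[0,0,0],[0,0,0]]]' 30; python3 -c "
from fit import *
print(R.from_quat(telemetry.get_obs()['ee_rot']).as_matrix())
p=viewer.camera('wrist'); T=np.array(p['cam_to_world']); T[:3,3]+=np.array([.0,0,0])
p=viewer.camera('side');print([(r['conf'],w(p,r['location'])) for r in mark_of('tractor_mid',p)[:1]])
p=viewer.camera('scene');print([(r['conf'],w(p,r['location'])) for r in mark_of('tractor_mid',p)[:1]])
"
```

```text
clock: 18.27
position: [0.4328, 0.0073, 0.0153]
ee_rot: [0.242, 0.666, -0.242, 0.663]
ft_force: [-0.9, 0.9, 0.5]
grip_width: 1.002
clock: 19.1
position: [0.4352, 0.0079, 0.0185]
ee_rot: [0.242, 0.664, -0.242, 0.665]
ft_force: [-2.2, -0.1, 9.0]
grip_width: 0.556
[[ 0.0019  0.6428  0.766 ]
 [-0.0006  0.766  -0.6428]
 [-1.      0.0007  0.0018]]
[(0.79, array([ 0.4941, -0.2645,  0.0376]))]
[(0.72, array([ 0.4911, -0.263 ,  0.0373]))]
```

```bash
python3 -m crank '[[1,[0,0,0.6],[0,0,0]],[1,[0,0,1.4],[0,0,0]],[1,[0,0,2],[0,0,0]],[1,[0,0,2],[0,0,0]],[1,[0,0,2],[0,0,0]],[1,[0,0,1.3],[0,0,0]],[1,[0,0,0.7],[0,0,0]],[1,[0.9,-0.6,0],[0,0,0]],[1,[1.7,-1.1,0],[0,0,0]],[1,[2.2,-1.4,0],[0,0,0]],[1,[2.2,-1.4,0],[0,0,0]],[1,[2.2,-1.4,0],[0,0,0]]]' 30; python3 -m crank '[[1,[2.2,-1.4,0],[0,0,0]],[1,[2.2,-1.4,0],[0,0,0]],[1,[2.2,-1.4,0],[0,0,0]],[1,[2.2,-1.4,0],[0,0,0]],[1,[1.5,-0.9,0],[0,0,0]],[1,[1,-0.6,0],[0,0,0]],[1,[0.8,-0.5,0],[0,0,0]],[1,[0,0,0],[0,0,0]]]'
python3 - <<'E'
from fit import *
o=telemetry.get_obs();print(o["position"],o["grip_width"],o["ft_force"])
for c in ("scene","side"):
    p=snap(c,c+"4")
    for n in("cottage_mid","tractor_mid"):
        for r in mark_of(n,p)[:1]: print(c,r["conf"],w(p,r["location"]))
    print("blue",*disc(p,"blue"))
E
```

```text
clock: 20.35
position: [0.5273, -0.0525, 0.1162]
ee_rot: [0.242, 0.665, -0.242, 0.664]
ft_force: [0.4, 0.4, -0.7]
grip_width: 0.556
clock: 21.02
position: [0.648, -0.1289, 0.1152]
ee_rot: [0.242, 0.665, -0.243, 0.664]
ft_force: [-0.6, 0.0, -2.1]
grip_width: 0.555
[ 0.648  -0.1289  0.1152] 0.5554099803560137 [-0.5965  0.0065 -2.1276]
scene 0.75 [ 0.6537 -0.1285  0.1379]
scene 0.79 [ 0.4908 -0.2613  0.0363]
blue [0.4355 0.0165 0.045 ] 60 0.0010003721452049392
side 0.98 [ 0.65   -0.1249  0.1373]
side 0.78 [ 0.4916 -0.2631  0.0386]
blue [0.4327 0.0163 0.0431] 126 0.0007610552348379212
```

```bash
python3 -m crank '[[1,[-0.1,0,-1],[0,0,0]],[1,[0,0,-2],[0,0,0]],[1,[0,0,-2],[0,0,0]],[1,[0,0,-2],[0,0,0]],[1,[0,0,-1.2],[0,0,0]],[1,[0,0,-0.7],[0,0,0]],[1,[0,0,-0.4],[0,0,0]],[1,[0,0,-0.3],[0,0,0]],[1,[0,0,-0.1],[0,0,0]],[1,[0,0,-0.1],[0,0,0]],[1,[0,0,-0.1],[0,0,0]],[1,[0,0,0],[0,0,0]]]' ; python3 -m crank '[[1,[0,0,-0.1],[0,0,0]],[1,[0,0,0],[0,0,0]],[1,[0,0,0],[0,0,0]]]'
```

```text
clock: 22.32
position: [0.6466, -0.1271, 0.0187]
ee_rot: [0.242, 0.664, -0.242, 0.665]
ft_force: [-0.0, -0.1, -0.9]
grip_width: 0.555
clock: 22.57
position: [0.6467, -0.1271, 0.0186]
ee_rot: [0.242, 0.664, -0.242, 0.665]
ft_force: [-3.6, 0.6, 6.6]
grip_width: 0.554
```

Contact felt; release, rise, take a wrist shot, and go to the tub.

```bash
python3 -m crank '[[0.4,[0,0,0],[0,0,0]],[0.3,[0,0,0],[0,0,0]],[0,[0,0,0],[0,0,0]],[0,[0,0,0],[0,0,0]],[0,[0,0,0],[0,0,0]],[0,[0,0,0],[0,0,0]],[0,[0,0,1],[0,0,0]],[0,[0,0,2],[0,0,0]],[0,[0,0,2.5],[0,0,0]],[0,[0,0,2.5],[0,0,0]],[0,[0,0,2.5],[0,0,0]],[0,[0,0,2.5],[0,0,0]]]'; python3 -m crank '[[0,[0,0,3],[0,0,0]],[0,[0,0,3],[0,0,0]],[0,[0,0,3],[0,0,0]],[0,[0,0,0],[0,0,0]],[0,[0,0,0],[0,0,0]]]';  python3 - <<'E'
from lid import *
p=snap("wrist","w5"); print([(r["conf"],w(p,r["location"])) for r in mark_of("cottage_mid",p)[:1]])
print(disc(p,"yellow"),px(p,[.647,-.1255,.004])); np.save("w5.npy",p["cam_to_world"])
E
python3 -m crank '[[0,[0.1,2.3,0],[0,0,0]],[0,[0.1,2.3,0],[0,0,0]],[0,[0.1,2.3,0],[0,0,0]],[0,[0.1,2.3,0],[0,0,0]],[0,[0.1,2.3,0],[0,0,0]],[0,[0.1,2.3,0],[0,0,0]],[0,[0.1,2.3,0],[0,0,0]],[0,[0.1,2.3,0],[0,0,0]],[0,[0.1,2.2,0],[0,0,0]],[0,[0.4,2.2,0],[0,0,0]],[0,[0,0,0],[0,0,0]],[0,[0,0,0],[0,0,0]]]'
python3 - <<'E'
from lid import *
p=snap("wrist","w6"); print(telemetry.get_obs()["position"])
print([(r["conf"],w(p,r["location"])) for r in mark_of("tub_mid",p)[:1]],lid(p,np.array([.659,.104])),disc(p,"grey"))
E
```

```text
clock: 23.57
position: [0.6463, -0.1269, 0.1495]
ee_rot: [0.242, 0.664, -0.242, 0.665]
ft_force: [-0.3, 0.5, 0.2]
grip_width: 1.003
clock: 23.98
position: [0.6472, -0.1268, 0.2402]
ee_rot: [0.242, 0.663, -0.242, 0.666]
ft_force: [0.1, 0.5, 0.1]
grip_width: 1.001
[(0.75, array([ 0.6495, -0.1259,  0.0376]))]
(array([ 0.646 , -0.1263,  0.0455]), 126, np.float64(0.001129001441706318)) [315.6952 170.7852]
clock: 25.08
position: [0.6585, 0.1026, 0.2358]
ee_rot: [0.241, 0.666, -0.241, 0.664]
ft_force: [-0.4, -0.9, -0.2]
grip_width: 0.997
[0.6588 0.1009 0.236 ]
[(0.93, array([0.66  , 0.1004, 0.0361]))] (array([0.6605, 0.1033, 0.0274]), 136) (array([0.6591, 0.1052, 0.0445]), 88, np.float64(0.0003720836824895028))
```

View pics/w5.png

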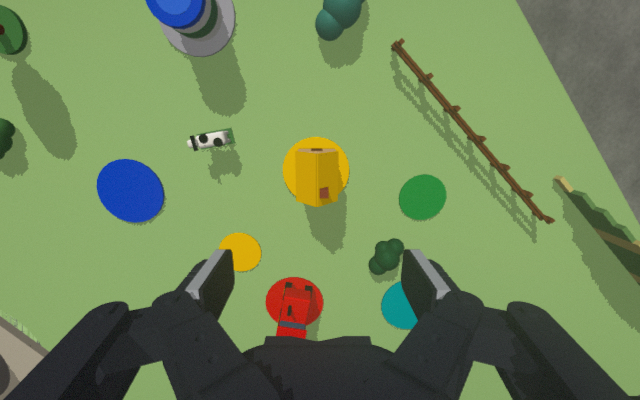

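The cottage stands on yellow (316,172) and the tractor on red (294,300). Now grasp the tub.

```bash
python3 -m crank '[[0,[0.1,0.1,-2],[0,0,0]],[0,[0,0,-3],[0,0,0]],[0,[0,0,-3],[0,0,0]],[0,[0,0,-3],[0,0,0]],[0,[0,0,-3],[0,0,0]],[0,[0,0,-3],[0,0,0]],[0,[0,0,-2.3],[0,0,0]],[0,[0,0,-1.7],[0,0,0]],[0,[0,0,-1],[0,0,0]],[0,[0,0,0],[0,0,0]]]' 30; python3 -m crank '[[1,[0,0,0],[0,0,0]],[1,[0,0,0],[0,0,0]],[1,[0,0,0],[0,0,0]],[1,[0,0,0],[0,0,0]],[1,[0,0,0],[0,0,0]],[1,[0,0,0],[0,0,0]],[1,[0,0,0],[0,0,0]],[1,[0,0,0],[0,0,0]],[1,[0,0,0],[0,0,0]],[1,[0,0,0],[0,0,0]]]' 30
```

```text
clock: 26.02
position: [0.6589, 0.1003, 0.0147]
ee_rot: [0.241, 0.665, -0.243, 0.663]
ft_force: [-0.2, 0.3, -0.1]
grip_width: 1.001
clock: 26.85
position: [0.6614, 0.1021, 0.0191]
ee_rot: [0.242, 0.664, -0.242, 0.665]
ft_force: [0.3, -1.1, 8.0]
grip_width: 0.65
```

```bash
python3 -m crank '[[1,[0,0,0.6],[0,0,0]],[1,[0,0,1.4],[0,0,0]],[1,[0,0,2],[0,0,0]],[1,[0,0,2],[0,0,0]],[1,[0,0,2],[0,0,0]],[1,[0,0,1.3],[0,0,0]],[1,[0,0,0.7],[0,0,0]],[1,[-1,-0.4,0],[0,0,0]],[1,[-1.8,-0.7,0],[0,0,0]],[1,[-2.3,-0.9,0],[0,0,0]],[1,[-2.3,-0.9,0],[0,0,0]],[1,[-2.3,-0.9,0],[0,0,0]]]' 30; python3 -m crank '[[1,[-2.3,-0.9,0],[0,0,0]],[1,[-2.3,-0.9,0],[0,0,0]],[1,[-2.3,-0.9,0],[0,0,0]],[1,[-2.3,-0.9,0],[0,0,0]],[1,[-1.8,-0.7,0],[0,0,0]],[1,[-1.2,-0.4,0],[0,0,0]],[1,[-0.7,-0.2,0],[0,0,0]],[1,[0,0,0],[0,0,0]]]'
python3 - <<'E'
from fit import *
o=telemetry.get_obs();print(o["position"],o["grip_width"],o["ft_force"])
for c in ("scene","side"):
    p=snap(c)
    for n in("tub_mid","cottage_mid","tractor_mid"):
        for r in mark_of(n,p)[:1]: print(c,n,r["conf"],w(p,r["location"]))
E
```

```text
clock: 27.85
position: [0.5618, 0.0636, 0.1168]
ee_rot: [0.242, 0.665, -0.242, 0.664]
ft_force: [0.2, 0.4, -0.2]
grip_width: 0.648
clock: 28.52
position: [0.4333, 0.0144, 0.1173]
ee_rot: [0.242, 0.664, -0.242, 0.664]
ft_force: [1.0, -0.0, -0.9]
grip_width: 0.646
[0.4333 0.0144 0.1173] 0.6464410510209333 [ 0.9593 -0.0496 -0.8993]
scene tub_mid 0.81 [0.4323 0.0119 0.1347]
scene cottage_mid 0.98 [ 0.6512 -0.1243  0.0393]
scene tractor_mid 0.72 [ 0.4903 -0.2618  0.0372]
side tub_mid 0.7 [0.4353 0.0164 0.1345]
side cottage_mid 0.86 [ 0.6491 -0.1283  0.0412]
side tractor_mid 0.65 [ 0.4917 -0.267   0.0363]
```

```bash
python3 -m crank '[[1,[0.1,0.1,-1],[0,0,0]],[1,[0,0,-2],[0,0,0]],[1,[0,0,-2],[0,0,0]],[1,[0,0,-2],[0,0,0]],[1,[0,0,-1.2],[0,0,0]],[1,[0,0,-0.7],[0,0,0]],[1,[0,0,-0.4],[0,0,0]],[1,[0,0,-0.3],[0,0,0]],[1,[0,0,-0.1],[0,0,0]],[1,[0,0,-0.1],[0,0,0]],[1,[0,0,-0.1],[0,0,0]],[1,[0,0,0],[0,0,0]]]' ; python3 -m crank '[[1,[0,0,-0.1],[0,0,0]],[1,[0,0,0],[0,0,0]],[1,[0,0,0],[0,0,0]]]'
```

```text
clock: 29.92
position: [0.4358, 0.016, 0.019]
ee_rot: [0.242, 0.664, -0.242, 0.665]
ft_force: [-0.5, 0.2, 4.1]
grip_width: 0.649
clock: 30.17
position: [0.4359, 0.016, 0.0189]
ee_rot: [0.242, 0.664, -0.242, 0.665]
ft_force: [-10.1, -0.4, 23.1]
grip_width: 0.645
```

```bash
python3 -m crank '[[1,[0,0,0.1],[0,0,0]],[0.3,[0,0,0],[0,0,0]],[0.2,[0,0,0],[0,0,0]],[0,[0,0,0],[0,0,0]],[0,[0,0,0],[0,0,0]],[0,[0,0,0],[0,0,0]],[0,[0,0,0],[0,0,0]],[0,[0,0,1],[0,0,0]],[0,[0,0,2],[0,0,0]],[0,[0,0,2.5],[0,0,0]],[0,[0,0,2.5],[0,0,0]],[0,[0,0,2.5],[0,0,0]]]'; python3 -m crank '[[0,[0,0,3],[0,0,0]],[0,[0,0,3],[0,0,0]],[0,[0,0,3],[0,0,0]],[0,[0,0,2],[0,0,0]],[0,[0,0,0],[0,0,0]],[0,[0,0,0],[0,0,0]],[0,[0,0,0],[0,0,0]]]'
python3 - <<'E'
from lid import *
p=snap("wrist","w7"); print(disc(p,"blue"),[(r["conf"],w(p,r["location"])) for r in mark_of("tub_mid",p)[:1]])
for c in ("scene","side"):
    p=snap(c,c+"7")
    for n in "tub_mid tractor_mid cottage_mid tree cow_pied cow_brown".split():
        for r in mark_of(n,p)[:1]: X=w(p,r["location"]);print(c,n,round(r["conf"],2),X)
E
```

```text
clock: 31.17
position: [0.4351, 0.0164, 0.1251]
ee_rot: [0.242, 0.665, -0.241, 0.665]
ft_force: [0.8, 0.0, 0.7]
grip_width: 1.002
clock: 31.75
position: [0.4349, 0.0161, 0.233]
ee_rot: [0.242, 0.665, -0.242, 0.664]
ft_force: [-0.6, -1.1, -0.1]
grip_width: 0.996
(array([0.4336, 0.0162, 0.0441]), 126, np.float64(0.0005722924160187835)) [(0.62, array([0.434 , 0.0155, 0.0361]))]
scene tub_mid 0.7 [0.4379 0.0156 0.0364]
scene tractor_mid 0.94 [ 0.4921 -0.2621  0.0378]
scene cottage_mid 0.97 [ 0.6511 -0.1267  0.0397]
scene tree 0.67 [ 0.4713  0.2384 -0.0001]
scene cow_pied 0.57 [ 0.5694 -0.0031 -0.0024]
scene cow_brown 0.7 [0.6449 0.2798 0.0019]
side tub_mid 0.55 [0.4317 0.0149 0.0348]
side tractor_mid 0.64 [ 0.4918 -0.2626  0.0372]
side cottage_mid 0.69 [ 0.6495 -0.1264  0.0414]
side tree 0.68 [0.4763 0.2397 0.0044]
side cow_pied 0.66 [ 0.5744 -0.0092 -0.0004]
side cow_brown 0.71 [0.648  0.2713 0.0021]
```

View pics/w7.png

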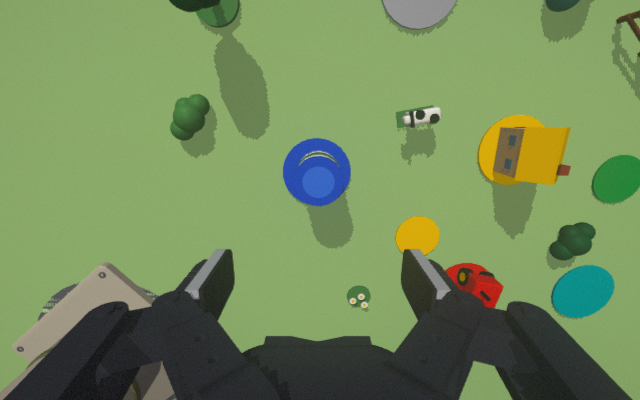

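View pics/scene7.png

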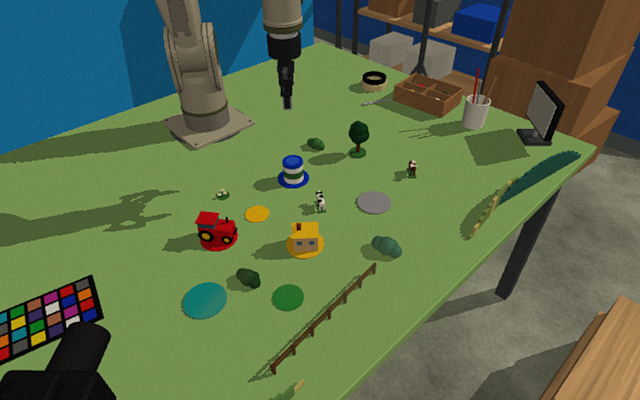

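All three stand upright and near the centre of their own discs: tub at (292,172), tractor (216,232), cottage (304,240). The tree and both cows are where they were, so I hand in.

```bash
python3 -c "
from workcell import manip; print(manip.hand_in())"
```

```text
the job is handed in; nothing more can be done
None
```

I made the four moves in the order asked, and handed the job in at about 32 s with the gripper open and well clear: tub to grey, tractor to red, cottage to yellow, tub to blue.

- **Centring:** In the last camera checks all three stood upright. The tub was within about 4 mm of the blue disc's centre. The cottage was about 2–4 mm off on yellow and the tractor about 4 mm off on red.
- **Disagreement on the tractor:** The networks put it about 4 mm too far along +x. My own edge measurement from the wrist picture put it about 4 mm the other way. That is within their error, so I left it.
- **Bystanders:** The tree and both cows read within about 4–6 mm of their first positions, which is within the networks' noise, and look unmoved in the pictures.
- **Force:** The last tub placing pressed briefly with about 23 N before I eased off and released. Every other placing stayed under 15 N at the tool.

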